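# Clamp a menu-card holder onto its spacer blade

## Task

Put the red-topped spacer blade into the gap between the two oak halves of the card holder on the clamp's bed, in the middle of their width and fully home, with its shoulder resting on both halves, and let go of it. Then pump the clamp's orange trigger until the spring pad has pushed the loose half tight onto the blade and the pad itself is pushed back about 10 mm on its spring (sleeve edge in the middle of the green band); never press it into the red band. Finish while still holding the trigger squeezed at that pressure; leave the other things on the counter where they are.

Things in the scene. Friction and masses are not known exactly. Their poses are not given: they have to be found in the camera images.
- clamp: Blue one-hand bar clamp screwed to a grey bed 312x100x12 mm. Origin on the worktop below the trigger's pivot; x = clamping direction, z up. Push bar along x at z 40. Along x: black handle, orange trigger, spring pad, loose oak half, gap, fixed oak half (x 137 to 167 mm, 70 wide in y, top z 62), fixed jaw to x 192, top z 63. Guides 10 mm high beside the halves at y +-38.
- slot (a point): Point at x 135, y 0, z 62 mm of the clamp's frame: top edge of the gap between the oak halves, mid-width, 2 mm before the fixed half's face.
- handle_back (a point): Middle of the back face (away from the trigger) of the black fixed handle, at x -48, y 0, z 165 mm of the clamp's frame. The handle is 20 mm thick (x -48 to -28), 30 mm wide, its top at z 195.
- trigger_front (a point): Middle of the front face (away from the handle) of the orange trigger, 10 mm thick, 28 wide; its grip part spans z 128 to 190 mm. With the trigger out it is at x 6, y 0, z 165 mm of the clamp's frame, 54 mm ahead of the handle's back; squeezing moves it back toward the handle.
- trigger (a joint): Trigger angle, rad: 0 out (spring return), 0.30 squeezed, 22 mm travel at trigger_front. A full squeeze drives the bar up to 10 mm through a ratchet pawl on 3.5 mm teeth (up to 3.5 mm of a squeeze is lost before it bites); on the way out the pawl slides back over the teeth. Force at trigger_front: 2 to 4 N for its spring, 9 N to drive the free bar, about 14 N with the pad pushed in 10 mm.
- bar (a joint): Advance of the push bar, m, along +x of the clamp; the trigger cannot draw it back. A friction brake of 12 N holds it when the trigger is out; if the pad presses harder than that the bar slips back.
- pad (a joint): How far the spring pad is pushed back on the bar, m: 0 free, 0.020 bottomed; 1 N per mm. Black rubber disc 38 mm across on a bright sleeve; the sleeve's rear edge lies on the bar's green band from 0.006 to 0.014 and reaches the red band at 0.017.
- pad_face (a point): Centre of the spring pad's front face, 40 mm above the worktop, on the clamp's x axis.
- front_half: Loose oak half, 30 (x) x 70 (y) x 50 mm, 0.12 kg, on the clamp's bed (z 12) between pad and fixed half, slides along the clamp's x. Origin at the centre of its underside: faces 15 mm before and behind. At the start its front face is 8 to 9.5 mm short of the fixed half and the pad's face is 9 to 23 mm behind its rear face.
- blade: Spacer blade, 60 g, upright in the wooden rack at first. Origin at the middle of its lower edge, z up. Steel blade 4 mm thick (x), 44 wide (y), z 0 to 30 mm; red shoulder 22 (x) x 44 (y), z 30 to 38; red grip tab 12 (x) x 32 (y), z 38 to 77. Either way round will do.
- shoulder (a point): Point on the spacer blade at the centre of the shoulder's underside, 30 mm above the blade's lower edge. When home it lies on the tops of the two oak halves, 62 mm above the worktop.
- rack: Fixed dark wooden rack 64 (x) x 74 (y) x 50 mm for the spacer blade, origin at the centre of its underside; the slot (8 mm wide in x, 50 mm long in y) holds the blade, whose shoulder rests on its top. Blade's and rack's axes agree at the start.
- spice_jar_a: Bystander: spice jar with dark red-brown lid, 41x41x105 mm; origin at the centre of its underside. Leave it alone.
- spice_jar_b: Bystander: spice jar with black lid, 41x41x105 mm; origin at the centre of its underside. Leave it alone.
- tape_roll: Bystander: roll of tan tape lying flat, 104x102x25 mm; origin at the centre of its underside. Leave it alone.
- kitchen_timer: Bystander: red and white wind-up timer, 70x70x51 mm; origin at the centre of its underside. Leave it alone.

How it is judged:
By the outcome, as a careful person would: the job done as asked, in the order asked, and still so for the second after the job is handed in, while the arm keeps its last pose, push and grip.
It also fails if it takes over 72 s, if anything falls off the work surface, if the arm or the gripper's body presses on something with over 40 N, if the wrist force passes 120 N, or if a joint passes its speed limit or range.

## Robot

A 6-joint arm with a two-finger parallel gripper is mounted at the origin on a cart in front of the work surface, level with it; the furniture and walls round the work are solid. World frame = base frame: x ahead of the robot, y to its left, z up, the work surface at z = 0. Lengths are in m, angles in rad, forces in N, time in s.
With the tool pointing down it reaches from about 0.275 to 0.975 m from the base axis. Payload 8.4 kg.
Tool frame: the origin (TCP) lies on the mounting face of the last link; the fingertips stand 190 mm ahead of it and the grasp point (between the pads) lies 171 mm ahead of it; z points along the fingers, y is the line along which they close (so a half turn about z gives the same grasp; the last joint's range is limited). The gripper opens to 92 mm and grips with 3 to 60 N. Pads are 20 mm wide; open, the fingers measure 128 mm over their backs; the gripper's body (75 mm by 189 mm) begins 69 mm behind the grasp point.
Start: joints at [1.345, 0.353, 1.633, -0, 1.155, -0.002], TCP at [0.139, 0.609, 0.405] pointing down, gripper open.
Joint ranges: [-2.63, 2.63], [-0.92, 2.1], [0.06, 2.66], [-1.3, 4.44], [0, 2.69], [-3.02, 3.02]. Speed limits (rad/s): [2.22, 2.22, 2.79, 3.14, 3.14, 3.14].

## Interface

Orientations are given as a 3x3 rotation matrix whose columns are the frame's x, y, z axes.
In Python, from station import ctrl gives the robot as it stands.
- The arm moves only by the shell command python3 -m inch 'ROWS' [FORCE]. ROWS is JSON, a list of rows, each an object with "dp": the shift along the tool's x, y, z each as a share of 500 mm, from -1 to 1, a list of three; "angular": the turn, a rotation vector about the tool's x, y, z each as a share of 90 degrees, from -1 to 1, a list of three; "grip": the opening, from 0 (shut) to 1 (fully open). In form: [{"dp": [x, y, z], "angular": [wx, wy, wz], "grip": grip}, ...]. A call has 1 to 20 rows; each row is the pose to reach, as a shift and turn from the pose commanded when the call began, along the tool's axes at that moment; what a row does not reach only later rows make up. A row lasts 1/8 s, in which the tool goes at most 62.5 mm and 10.7 degrees, less where a joint would pass 70% of its speed; a pose out of reach is approached as far as the arm can. A call with a number of a shift or a turn outside -1 to 1 is refused whole. A call with a gripper value outside its range is refused whole. The fingers move at their own pace and stop on an object; FORCE is the grip in N (left out, the last holds). Time passes only in rows, so rows that repeat a pose let the fingers close. It gives the time, the measured TCP pose, the force, the opening and the grip force at its end, in the units of the state.
- ctrl.sense(): the state, without advancing time (a new reading comes with each control period).
- ctrl.snapshot(name): name is "scene" or "top"; returns a dict with "pixels" (400x640x3 uint8, red, green, blue), "mtx" (3x3 intrinsics, pixels), "xyz" and "orientation" of the camera in the world. Camera axes: x right, y up, looking along -z (the intrinsics and any distortion apply to the point x, -y, -z); pixel columns grow to the right and rows downward; lengths in m; the calibration is good to about 2 mm. A picture is of the moment at which its call begins. There is no depth.
- ctrl.close_job(): hands the job in; it is judged then, once.
The state is a dict: "time_s": time; "joints": joint angles; "dq": joint speeds; "joint_efforts": joint torques, N m; "eef_pos": TCP position; "ee_rot": TCP orientation; "ft_force": force on the tool from outside, world axes, zero at the start; "ft_torque": the same for the moment, N m; "finger_gap": opening from 0.0 (shut) to 1.0 (fully open); "gripper_force": force on a finger pad.
Only numpy, scipy, OpenCV 4.12 (cv2) and the standard library are available. Lean on these libraries where they do the work, as an engineer would, in place of code of your own. Each camera call takes 0.05 s, during which the arm holds its last target. There are 200 camera calls.

## Working session

There is one attempt and no reset: what is moved stays moved. The work goes in short steps, Python scripts to look and compute and a shell command to move; the robot and the scene stay as the last step left them, time stands still between calls to the robot, and variables do not carry over. Pictures are saved under pics/ and viewed, at most 10 in all, crops included, and the job is handed in when it is done.

```bash
ls; mkdir -p pics
python3 - <<'E'
from station import ctrl
import cv2,numpy as np
for n in("scene","top"):
    s=ctrl.snapshot(n); cv2.imwrite(f"pics/{n}0.png",s["pixels"][:,:,::-1]); np.savez(f"{n}0.npz",**s)
    print(n,s["mtx"].tolist(),np.round(s["xyz"],4),np.round(s["orientation"],4).tolist(),s.keys())
st=ctrl.sense(); print(st["eef_pos"],st["ee_rot"],st["finger_gap"])
E
```

```text
pics
scene [[370.2931890056788, 0.0, 320.4218958006814], [0.0, 370.2931890056788, 195.91833234865902], [0.0, 0.0, 1.0]] [-0.2674 -0.5374  0.6808] [[0.5161, 0.4294, -0.7411], [-0.8562, 0.2353, -0.4599], [-0.0231, 0.8719, 0.4891]] dict_keys(['pixels', 'mtx', 'xyz', 'orientation'])
top [[362.5586373941562, 0.0, 316.66000692699697], [0.0, 362.5586373941562, 199.29261520520043], [0.0, 0.0, 1.0]] [ 0.4338 -0.0208  1.4022] [[-0.0107, 0.9943, -0.1063], [-0.9997, -0.0083, 0.0233], [0.0223, 0.1065, 0.9941]] dict_keys(['pixels', 'mtx', 'xyz', 'orientation'])
[0.13865333 0.60921314 0.40403028] [[-9.75078408e-01  2.21860400e-01 -2.46225845e-04]
 [ 2.21860533e-01  9.75077584e-01 -1.26839132e-03]
 [-4.13165034e-05 -1.29140879e-03 -9.99999165e-01]] 0.9987798378538947
```

View pics/scene0.png

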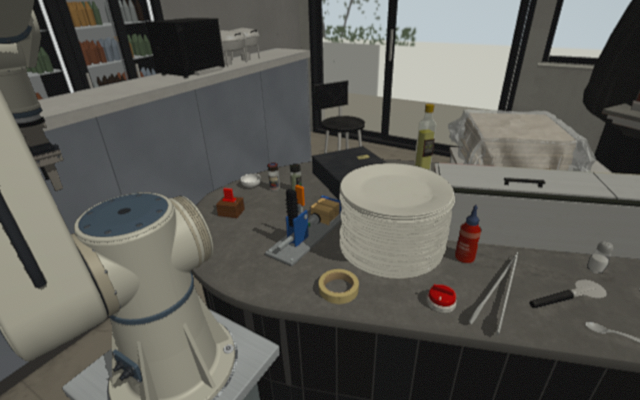

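View pics/top0.png

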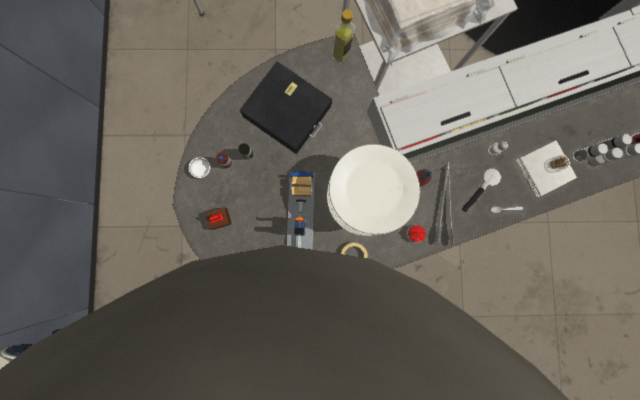

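The scene view shows the rack with its red blade at about (230,203), the clamp with handle and trigger at (295,200), the oak halves at (325,208), and a tall plate stack to the right. The top view shows the rack at (215,217), the oak halves at (301,185), the handle and trigger at (300,222), and the arm hiding the bottom of the frame. Next I'll zoom in.

Run:
```python
import cv2,numpy as np
a=cv2.imread("pics/top0.png")[160:260,190:330]; b=cv2.imread("pics/scene0.png")[170:270,205:345]
f=lambda i:cv2.resize(i,None,fx=5.7,fy=5.7,interpolation=cv2.INTER_CUBIC)
cv2.imwrite("pics/ta.png",f(a));cv2.imwrite("pics/sb.png",f(b))
```

```text
(no output)
```

View pics/ta.png

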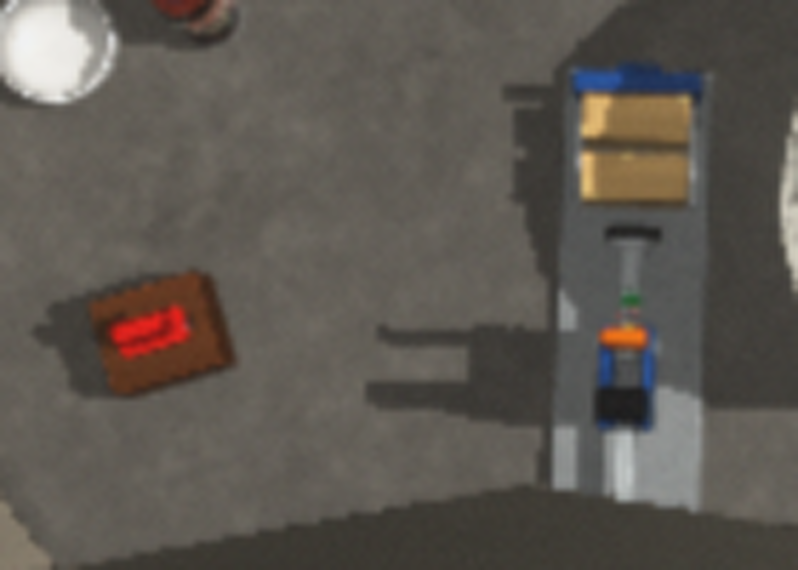

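View pics/sb.png

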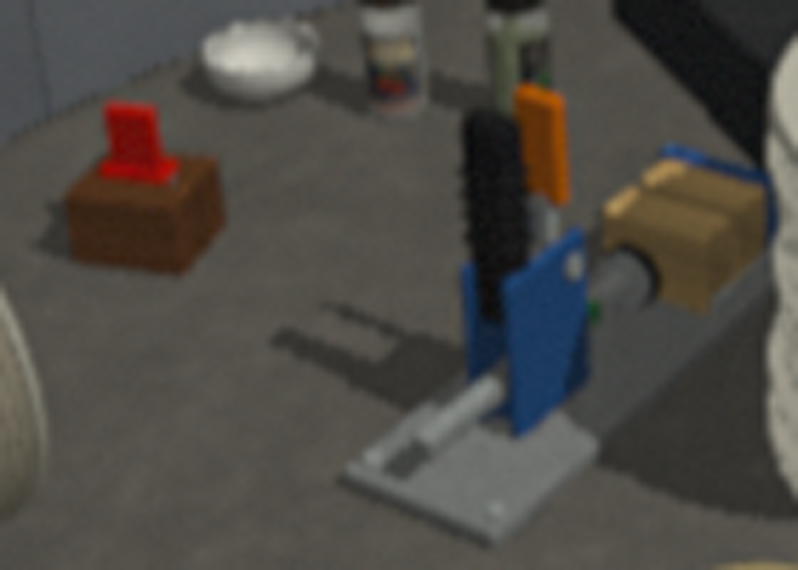

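```bash
cat > lib.py <<'E'
import numpy as np,cv2
def load(n): return dict(np.load(n))
def ray(s,p):
    K=s["mtx"];R=s["orientation"]
    d=np.array([(p[0]-K[0,2])/K[0,0],-(p[1]-K[1,2])/K[1,1],-1.])
    return s["xyz"],R@d
def onz(s,p,z):
    o,d=ray(s,p); return o+d*(z-o[2])/d[2]
def tri(s1,p1,s2,p2):
    (o1,d1),(o2,d2)=ray(s1,p1),ray(s2,p2)
    t=np.linalg.lstsq(np.c_[d1,-d2],o2-o1,rcond=None)[0]
    a,b=o1+t[0]*d1,o2+t[1]*d2; return (a+b)/2,np.linalg.norm(a-b)
def proj(s,P):
    q=s["orientation"].T@(np.asarray(P)-s["xyz"]);K=s["mtx"]
    return np.array([K[0,0]*q[0]/-q[2]+K[0,2],K[1,1]*-q[1]/-q[2]+K[1,2]])
def hsv(s): return cv2.cvtColor(s["pixels"],cv2.COLOR_RGB2HSV)
def blob(s,lo,hi,box):
    m=cv2.inRange(hsv(s),lo,hi); k=np.zeros_like(m); x0,y0,x1,y1=box; k[y0:y1,x0:x1]=m[y0:y1,x0:x1]
    c=max(cv2.findContours(k,cv2.RETR_EXTERNAL,cv2.CHAIN_APPROX_NONE)[0],key=cv2.contourArea)
    z=np.zeros_like(m); cv2.drawContours(z,[c],-1,1,-1); ys,xs=np.nonzero(z)
    return np.array([xs.mean(),ys.mean()]),cv2.minAreaRect(c),c[:,0],len(xs)
E
python3 - <<'E'
from lib import *
np.set_printoptions(precision=4,suppress=True)
t,s=load("top0.npz"),load("scene0.npz")
def rep(name,im,lo,hi,box,z):
    c,r,k,n=blob(im,lo,hi,box); print(name,n,"cent",c,"->",onz(im,c,z)[:2]); print("  rect",[onz(im,p,z)[:2].round(4).tolist() for p in cv2.boxPoints(r)]); return c
T=(190,160,330,250);S=(205,170,345,270)
rep("oak",t,(10,70,90),(25,255,255),(285,170,320,200),.062)
a=rep("orange",t,(5,150,120),(18,255,255),(285,205,320,235),.19)
b=rep("orangeS",s,(5,150,120),(18,255,255),(285,180,315,215),.16)
print("tri orange",tri(t,a,s,b))
a=rep("redtab",t,(0,200,120),(4,255,255),(200,205,235,230),.09)
b=rep("redS",s,(0,200,120),(4,255,255),(215,180,245,210),.08); print("tri red",tri(t,a,s,b))
rep("rack",t,(0,80,40),(15,255,255),(200,200,235,235),.05)
rep("jaw",t,(105,120,60),(125,255,255),(285,165,320,180),.063)
rep("handle",t,(0,0,0),(180,255,35),(292,225,306,237),.195)
# crop hand points -> z
g=lambda u,v:(190+(u+.5)/5.7-.5,160+(v+.5)/5.7-.5)
for n,p,z in[("bedL top",(571,75),.012),("bedL bot",(553,488),.012),("bedR top",(712,75),.012),("bedR bot",(702,508),.012),("gapL",(582,151),.062),("gapR",(690,143),.062),("rackTL",(90,302),.05),("rackTR",(200,272),.05),("rackBR",(232,366),.0),("rackBL",(123,397),0),("rackBLt",(121,394),.05)]:
    print(n,onz(t,g(*p),z)[:2])
g2=lambda u,v:(205+(u+.5)/5.7-.5,170+(v+.5)/5.7-.5)
for n,p,z in[("tabTL",(106,103),.097),("tabTR",(156,106),.097),("shL",(100,177),.05),("shR",(172,181),.05),("rackFL",(68,199),.05),("rackFR",(185,215),.05),("rackBR",(220,158),.05),("bedBL",(342,470),.012),("bedBR",(492,535),.012),("bedR",(598,440),.012),("looseTopL",(605,215),.062),("looseTopR",(712,245),.062),("gapS front",(640,185),.062),("gapS R",(728,213),.062)]:
    print("S",n,onz(s,g2(*p),z)[:2])
# vertical intensity profile through oak
im=t["pixels"].astype(int)
for c in(296,300,304,308): print(c,[tuple(im[r,c]) [0] for r in range(170,200)])
E
```

```text
oak 169 cent [300.8935 190.0414] -> [0.6123 0.0062]
  rect [[0.6277, 0.0392], [0.6272, -0.0279], [0.5971, -0.0276], [0.5977, 0.0393]]
orange 26 cent [298.8846 218.6154] -> [0.499  0.0109]
  rect [[0.5045, 0.0238], [0.5043, 0.0004], [0.4943, 0.0005], [0.4945, 0.0239]]
orangeS 57 cent [301.5789 192.8596] -> [0.5108 0.01  ]
  rect [[0.543, 0.053], [0.5634, 0.0452], [0.4723, -0.0398], [0.4546, -0.032]]
tri orange (array([0.5025, 0.0086, 0.1641]), np.float64(0.007230053185003569))
redtab 75 cent [215.8667 217.84  ] -> [0.51  0.312]
  rect [[0.5129, 0.3376], [0.5269, 0.295], [0.5063, 0.2878], [0.4924, 0.3304]]
redS 64 cent [229.1094 196.0312] -> [0.4949 0.2959]
  rect [[0.4634, 0.2939], [0.5277, 0.3505], [0.5412, 0.3076], [0.4766, 0.2539]]
tri red (array([0.5124, 0.3171, 0.0657]), np.float64(0.002788705599355414))
rack 412 cent [217.784  217.8859] -> [0.5121 0.315 ]
  rect [[0.5334, 0.366], [0.5572, 0.2854], [0.4912, 0.2648], [0.4677, 0.345]]
jaw 81 cent [300.8025 173.5926] -> [0.6742 0.0061]
  rect [[0.6843, 0.0427], [0.6837, -0.0359], [0.6686, -0.0357], [0.6691, 0.0427]]
handle 34 cent [
[... 1803 characters left out ...]
int64(136), np.int64(129), np.int64(107), np.int64(79), np.int64(95), np.int64(132), np.int64(145), np.int64(149), np.int64(143), np.int64(138), np.int64(137), np.int64(139), np.int64(127), np.int64(76), np.int64(76), np.int64(83), np.int64(83), np.int64(75)]
308 [np.int64(68), np.int64(69), np.int64(63), np.int64(39), np.int64(37), np.int64(38), np.int64(80), np.int64(141), np.int64(150), np.int64(148), np.int64(141), np.int64(136), np.int64(136), np.int64(137), np.int64(124), np.int64(83), np.int64(95), np.int64(135), np.int64(146), np.int64(149), np.int64(144), np.int64(138), np.int64(137), np.int64(136), np.int64(124), np.int64(83), np.int64(78), np.int64(85), np.int64(87), np.int64(85)]
```

The clamp's origin comes out near (0.497, 0.009) with a yaw of about -2.4°. The blade is near (0.512, 0.315) with a yaw of about 17.5°. Heights and sizes match the description, so I'll work out the first move.

```bash
cat >> lib.py <<'E'
def rel(pos,yawdeg,st=None):
    """shift / turn in move units to bring the TCP to pos, tool down, tool y at yawdeg"""
    from station import ctrl
    from scipy.spatial.transform import Rotation as Ro
    st=st or ctrl.sense(); R=np.array(st["ee_rot"]); a=np.radians(yawdeg)
    y=np.array([np.cos(a),np.sin(a),0]);z=np.array([0,0,-1.]);G=np.c_[np.cross(y,z),y,z]
    return (R.T@(np.array(pos)-st["eef_pos"])/.5).round(4).tolist(),(Ro.from_matrix(R.T@G).as_rotvec()/(np.pi/2)).round(4).tolist()
E
python3 - <<'E'
from lib import *
print(rel([.512,.315,.35],17.5))
t=load("top0.npz")
for n,r in(("jawedge167",176.2),("gap132.7",184.95),("rear97.5",194.5)): print(n,onz(t,(300.9,r),.062).round(4))
E
```

```text
([-0.8586, -0.408, 0.1086], [-0.0007, 0.0005, 0.6631])
jawedge167 [0.6645 0.0058 0.062 ]
gap132.7 [0.6314 0.006  0.062 ]
rear97.5 [0.5955 0.0062 0.062 ]
```

```bash
P='{"dp":[-0.8586,-0.408,0.1086],"angular":[-0.0007,0.0005,0.663],"grip":1}'
python3 -m inch '[{"dp":[-0.8586,-0.408,0.1086],"angular":[-0.0007,0.0005,0.663],"grip":1},{"dp":[-0.8586,-0.408,0.1086],"angular":[-0.0007,0.0005,0.663],"grip":1},{"dp":[-0.8586,-0.408,0.1086],"angular":[-0.0007,0.0005,0.663],"grip":1},{"dp":[-0.8586,-0.408,0.1086],"angular":[-0.0007,0.0005,0.663],"grip":1},{"dp":[-0.8586,-0.408,0.1086],"angular":[-0.0007,0.0005,0.663],"grip":1},{"dp":[-0.8586,-0.408,0.1086],"angular":[-0.0007,0.0005,0.663],"grip":1},{"dp":[-0.8586,-0.408,0.1086],"angular":[-0.0007,0.0005,0.663],"grip":1},{"dp":[-0.8586,-0.408,0.1086],"angular":[-0.0007,0.0005,0.663],"grip":1},{"dp":[-0.8586,-0.408,0.1086],"angular":[-0.0007,0.0005,0.663],"grip":1},{"dp":[-0.8586,-0.408,0.1086],"angular":[-0.0007,0.0005,0.663],"grip":1},{"dp":[-0.8586,-0.408,0.1086],"angular":[-0.0007,0.0005,0.663],"grip":1},{"dp":[-0.8586,-0.408,0.1086],"angular":[-0.0007,0.0005,0.663],"grip":1}]' 5
python3 - <<'E'
from lib import *
from station import ctrl
print(rel([.512,.315,.252],17.5))
s=ctrl.snapshot("scene"); t=ctrl.snapshot("top")
a=cv2.resize(s["pixels"][120:260,190:350,::-1],None,fx=3.5,fy=3.5,interpolation=cv2.INTER_CUBIC)
b=cv2.resize(t["pixels"][140:300,180:340,::-1],None,fx=2.5,fy=2.5,interpolation=cv2.INTER_CUBIC)
cv2.imwrite("pics/h1.png",np.vstack([a[:,:400+160], np.zeros((1,560,3),np.uint8)])); np.savez("top1.npz",**t); np.savez("scene1.npz",**s); cv2.imwrite("pics/h1t.png",b)
E
```

```text
time_s: 1.6
eef_pos: [0.5113, 0.3161, 0.3506]
ee_rot: [[-0.302, 0.953, 0.0], [0.953, 0.302, 0.001], [0.001, 0.001, -1.0]]
ft_force: [-0.8, 0.5, 0.0]
finger_gap: 1.0
gripper_force: 0.0
([-0.0027, 0.0006, 0.1971], [0.0004, -0.0008, 0.0011])
```

View pics/h1.png

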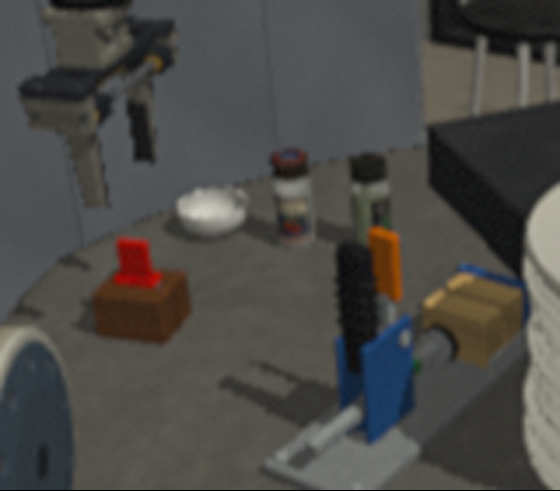

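The open fingers, at about (95,205) and (145,160) in the crop, hang above the red tab at (135,258), one on each side. I'll go down to grasp it.

```bash
python3 -m inch '[{"dp":[-0.0027,0.0006,0.1],"angular":[0,0,0.001],"grip":1},{"dp":[-0.0027,0.0006,0.16],"angular":[0,0,0.001],"grip":1},{"dp":[-0.0027,0.0006,0.196],"angular":[0,0,0.001],"grip":1},{"dp":[-0.0027,0.0006,0.196],"angular":[0,0,0.001],"grip":1}]' 5
python3 -m inch '[{"dp":[0,0,0],"angular":[0,0,0],"grip":0.3},{"dp":[0,0,0],"angular":[0,0,0],"grip":0.0},{"dp":[0,0,0],"angular":[0,0,0],"grip":0},{"dp":[0,0,0],"angular":[0,0,0],"grip":0},{"dp":[0,0,0],"angular":[0,0,0],"grip":0},{"dp":[0,0,0],"angular":[0,0,0],"grip":0},{"dp":[0,0,0],"angular":[0,0,0],"grip":0},{"dp":[0,0,0],"angular":[0,0,0],"grip":0}]' 5
```

```text
time_s: 2.2
eef_pos: [0.5124, 0.3142, 0.2515]
ee_rot: [[-0.3, 0.954, -0.001], [0.954, 0.3, 0.0], [0.001, -0.001, -1.0]]
ft_force: [-0.2, 0.1, -0.0]
finger_gap: 1.002
gripper_force: 0.0
time_s: 3.2
eef_pos: [0.5128, 0.3142, 0.2524]
ee_rot: [[-0.299, 0.954, 0.0], [0.954, 0.299, 0.001], [0.001, 0.001, -1.0]]
ft_force: [0.7, -0.4, -1.2]
finger_gap: 0.152
gripper_force: 0.0
```

```bash
python3 -m inch '[{"dp":[0,0,0],"angular":[0,0,0],"grip":0},{"dp":[0,0,0],"angular":[0,0,0],"grip":0},{"dp":[0,0,0],"angular":[0,0,0],"grip":0}]' 5
python3 -m inch '[{"dp":[0,0,0],"angular":[0,0,0],"grip":0},{"dp":[0,0,0],"angular":[0,0,0],"grip":0},{"dp":[0,0,0],"angular":[0,0,0],"grip":0}]' 30
```

```text
time_s: 3.58
eef_pos: [0.5131, 0.3143, 0.2526]
ee_rot: [[-0.299, 0.954, 0.001], [0.954, 0.299, 0.002], [0.001, 0.002, -1.0]]
ft_force: [4.1, 1.2, -1.1]
finger_gap: 0.132
gripper_force: 5.0
time_s: 3.95
eef_pos: [0.5132, 0.3143, 0.2525]
ee_rot: [[-0.299, 0.954, 0.002], [0.954, 0.299, 0.002], [0.001, 0.002, -1.0]]
ft_force: [4.9, 1.3, -1.9]
finger_gap: 0.127
gripper_force: 30.0
```

```bash
python3 -m inch '[{"dp":[0,0,-0.08],"angular":[0,0,0],"grip":0},{"dp":[0,0,-0.16],"angular":[0,0,0],"grip":0},{"dp":[0,0,-0.22],"angular":[0,0,0],"grip":0},{"dp":[0,0,-0.22],"angular":[0,0,0],"grip":0}]' 30
python3 - <<'E'
from lib import *
from station import ctrl
st=ctrl.sense(); print(st["ft_force"])
print(rel([.6315,.0055,.345],-2.4,st))
E
```

```text
time_s: 4.45
eef_pos: [0.5127, 0.3142, 0.3643]
ee_rot: [[-0.299, 0.954, 0.002], [0.954, 0.299, 0.003], [0.002, 0.003, -1.0]]
ft_force: [-0.5, 0.2, -0.4]
finger_gap: 0.13
gripper_force: 30.0
[-0.51040298  0.20048037 -0.44766887]
([-0.6602, 0.0416, 0.0375], [0.0016, -0.0015, 0.2203])
```

```bash
python3 -m inch '[{"dp":[-0.1,0.0063,0.0],"angular":[0,0,0.04],"grip":0},{"dp":[-0.2,0.0126,0],"angular":[0,0,0.08],"grip":0},{"dp":[-0.3,0.019,0],"angular":[0,0,0.12],"grip":0},{"dp":[-0.4,0.025,0],"angular":[0,0,0.16],"grip":0},{"dp":[-0.5,0.032,0.01],"angular":[0,0,0.2],"grip":0},{"dp":[-0.6,0.038,0.0375],"angular":[0.001,-0.001,0.22],"grip":0},{"dp":[-0.64,0.04,0.0375],"angular":[0.0016,-0.0015,0.22],"grip":0},{"dp":[-0.66,0.0416,0.0375],"angular":[0.0016,-0.0015,0.22],"grip":0},{"dp":[-0.66,0.0416,0.0375],"angular":[0.0016,-0.0015,0.22],"grip":0},{"dp":[-0.66,0.0416,0.0375],"angular":[0.0016,-0.0015,0.22],"grip":0}]' 30
python3 - <<'E'
from lib import *
from station import ctrl
s=ctrl.snapshot("scene"); t=ctrl.snapshot("top"); np.savez("top2.npz",**t); np.savez("scene2.npz",**s)
a=cv2.resize(s["pixels"][130:240,260:370,::-1],None,fx=5.4,fy=5.4,interpolation=cv2.INTER_CUBIC)
cv2.imwrite("pics/h2.png",a)
print(rel([.6315,.0055,.325],-2.4))
E
```

```text
time_s: 5.7
eef_pos: [0.6311, 0.0066, 0.3435]
ee_rot: [[0.04, 0.999, -0.002], [0.999, -0.04, -0.001], [-0.001, -0.002, -1.0]]
ft_force: [0.5, -0.2, -0.7]
finger_gap: 0.125
gripper_force: 30.0
([-0.002, 0.0009, 0.0371], [-0.0011, 0.0008, 0.0011])
```

View pics/h2.png

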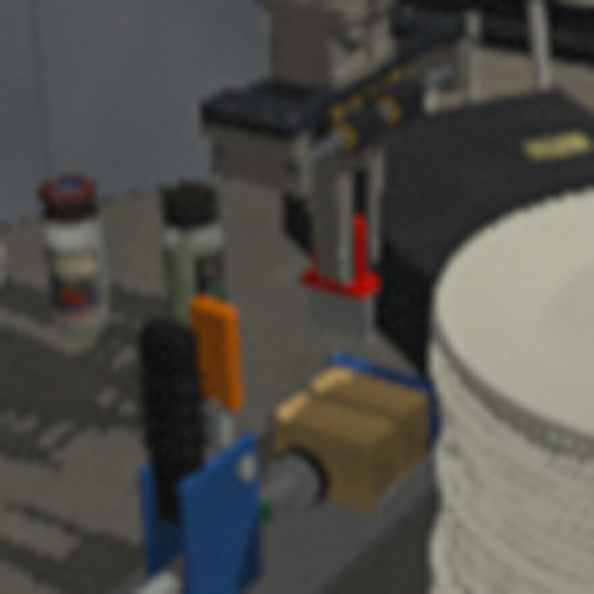

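The blade is held upright, with its shoulder at about (340,287) and its lower edge at about (340,333) in the crop. The gap lies below it, from roughly (315,388) to (410,420). I'll compare predicted pixels with the measured ones.

Run:
```python
from lib import *
np.set_printoptions(precision=1,suppress=True)
s=load("scene2.npz"); t=load("top2.npz")
yaw=np.radians(-2.4);X=np.array([np.cos(yaw),np.sin(yaw),0]);Y=np.array([-X[1],X[0],0])
B=np.array([.6311,.0066,.111]); c=lambda p:(p-np.array([260,130]))*5.4+2.2
q=lambda P:c(proj(s,P))
print("blade low L,R",q(B-.002*X+.022*Y),q(B-.002*X-.022*Y))
S=B+[0,0,.03]
print("shoulder under rear L,R, frontR",q(S-.011*X+.022*Y),q(S-.011*X-.022*Y),q(S+.011*X-.022*Y))
O=np.array([.498,.010,0]); f=lambda x,y,z:O+X*x+Y*y+np.array([0,0,z])
for n,P in[("loose rear top L",(.0975,.035,.062)),("loose rear top R",(.0975,-.035,.062)),("loose front top L",(.1283,.035,.062)),("loose front top R",(.1283,-.035,.062)),("fixed top rear L",(.137,.035,.062)),("fixed R",(.137,-.035,.062)),("fixed front R",(.167,-.035,.062)),("loose rear bottom R",(.0975,-.035,.012)),("handle top back R",(-.048,-.015,.195)),("trigger top front R",(.006,-.014,.19)),("trig top L rear",(-.004,.014,.19)),("trig bottom front R",(.006,-.014,.128))]: print(n,q(f(*P)))
im=s["pixels"].astype(int)
print("red mask col range rows:")
c2,r,k,n=blob(s,(0,200,100),(6,255,255),(310,165,335,190)); print(c2,n,k.min(0),k.max(0),c(c2))
for r in range(182,197): print(r,[int(v) for v in im[r,312:336].sum(1)//3])
```

```text
blade low L,R [314.5 322. ] [376.3 340.1]
shoulder under rear L,R, frontR [304.7 283.5] [367.4 301.3] [387.5 286.4]
loose rear top L [270.8 411.5]
loose rear top R [368.5 443.3]
loose front top L [299.5 389.6]
loose front top R [396.1 420.1]
fixed top rear L [307.4 383.6]
fixed R [403.8 413.7]
fixed front R [429.4 392.2]
loose rear bottom R [369.6 514.2]
handle top back R [177.8 338.4]
trigger top front R [238.7 304.1]
trig top L rear [185. 299.]
trig bottom front R [243.9 405.1]
red mask col range rows:
[326.6 179.5] 33 [324 170] [329 184] [361.7 269.6]
182 [79, 78, 77, 67, 55, 48, 45, 46, 43, 46, 50, 66, 76, 70, 59, 65, 66, 57, 41, 21, 18, 25, 23, 22]
183 [77, 78, 76, 75, 70, 64, 58, 54, 51, 45, 42, 49, 56, 54, 59, 59, 65, 61, 37, 18, 23, 19, 19, 22]
184 [77, 76, 75, 79, 75, 71, 64, 64, 61, 61, 56, 52, 53, 53, 59, 69, 73, 51, 30, 17, 21, 19, 23, 20]
185 [75, 76, 74, 77, 77, 71, 67, 67, 65, 66, 63, 63, 62, 60, 65, 76, 78, 45, 21, 21, 24, 23, 24, 23]
186 [76, 76, 76, 77, 75, 70, 67, 67, 66, 65, 66, 65, 66, 65, 66, 75, 81, 46, 16, 17, 21, 22, 23, 22]
187 [77, 76, 76, 77, 75, 71, 68, 6
[... 275 characters left out ...]
7, 78, 76, 78, 76, 73, 74, 70, 69, 69, 69, 68, 68, 68, 66, 71, 76, 49, 24, 18, 23, 19, 24, 21]
191 [77, 78, 76, 78, 77, 76, 76, 74, 77, 75, 74, 72, 70, 71, 68, 73, 81, 66, 42, 25, 19, 21, 21, 21]
192 [77, 77, 77, 78, 78, 77, 78, 78, 78, 77, 78, 77, 75, 76, 71, 77, 92, 82, 63, 41, 25, 19, 22, 21]
193 [77, 79, 80, 80, 78, 77, 78, 78, 78, 78, 80, 79, 78, 77, 76, 78, 88, 84, 75, 63, 42, 25, 19, 21]
194 [77, 78, 79, 79, 78, 77, 78, 77, 78, 78, 82, 78, 76, 77, 77, 79, 80, 82, 80, 76, 63, 42, 25, 19]
195 [77, 76, 75, 76, 76, 76, 78, 76, 73, 79, 88, 80, 76, 77, 78, 78, 77, 78, 80, 80, 75, 62, 42, 25]
196 [78, 77, 75, 72, 73, 74, 76, 74, 69, 75, 83, 74, 73, 77, 81, 77, 77, 76, 79, 80, 78, 74, 62, 39]
```

```bash
python3 -m inch '[{"dp":[-0.008,0.0009,0.04],"angular":[-0.001,0.0008,0.001],"grip":0},{"dp":[-0.008,0.0009,0.07],"angular":[-0.001,0.0008,0.001],"grip":0},{"dp":[-0.008,0.0009,0.084],"angular":[-0.001,0.0008,0.001],"grip":0},{"dp":[-0.008,0.0009,0.084],"angular":[-0.001,0.0008,0.001],"grip":0},{"dp":[-0.008,0.0009,0.084],"angular":[-0.001,0.0008,0.001],"grip":0}]' 30
python3 - <<'E'
from lib import *
from station import ctrl
s=ctrl.snapshot("scene"); t=ctrl.snapshot("top"); np.savez("top3.npz",**t); np.savez("scene3.npz",**s)
a=cv2.resize(s["pixels"][170:230,300:350,::-1],None,fx=11,fy=10,interpolation=cv2.INTER_CUBIC)
b=cv2.resize(t["pixels"][165:200,285:320,::-1],(250,250),interpolation=cv2.INTER_CUBIC)
c=np.zeros((600,800,3),np.uint8); c[:,:550]=a; c[:250,550:]=b
cv2.imwrite("pics/h3.png",c)
E
```

```text
time_s: 6.42
eef_pos: [0.6318, 0.0014, 0.3018]
ee_rot: [[0.043, 0.999, 0.0], [0.999, -0.043, -0.0], [-0.0, 0.0, -1.0]]
ft_force: [-0.7, -0.9, -1.1]
finger_gap: 0.13
gripper_force: 30.0
```

View pics/h3.png

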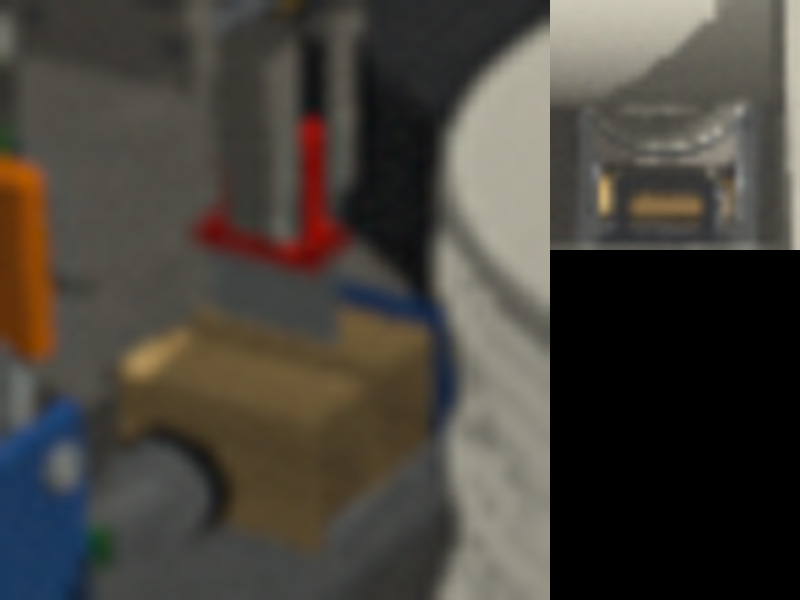

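The held blade's lower edge runs from (212,300) to (338,342) in the enlarged crop, just above the gap. It looks slightly left of the halves' middle, meaning towards +y, so I'll measure it properly.

Run:
```python
from lib import *
s=load("scene3.npz"); im=s["pixels"].astype(int)
# channel r-b separates oak from grey/steel
d=im[:,:,0]-im[:,:,2]
print("r-b"); 
for r in range(196,226): print(r,[int(v) for v in d[r,308:342]])
print("sum")
for r in list(range(196,210))+[214,218]: print(r,[int(v) for v in im[r,308:342].sum(1)//3])
```

```text
r-b
196 [9, 9, 9, 9, 10, 9, 10, 10, 7, 9, 8, 1, 1, 6, 11, 19, 27, 42, 60, 64, 65, 38, 16, 11, 9, 9, 9, 4, -1, 1, 1, 9, 17, 16]
197 [11, 10, 9, 9, 8, 9, 8, 8, 10, 9, 8, 0, -1, -2, 0, 2, 2, 9, 17, 23, 29, 13, -1, -2, 3, 7, 8, 6, 5, -2, 2, 10, 16, 17]
198 [9, 9, 10, 9, 9, 8, 10, 8, 10, 9, 8, 0, -1, -1, -1, -2, -1, 0, 0, 3, 6, -2, -14, -22, -19, -12, -7, -1, 1, -4, 0, 11, 17, 16]
199 [9, 10, 9, 9, 8, 9, 10, 8, 9, 10, 10, 3, -1, -1, 0, 0, -1, -1, 0, -1, -1, -2, -12, -30, -41, -41, -36, -24, -17, -22, -12, 5, 15, 17]
200 [9, 9, 10, 9, 8, 9, 8, 9, 7, 14, 22, 14, 5, 0, 1, -1, -1, -1, -2, 1, -1, 0, 3, 4, -13, -22, -35, -43, -45, -44, -40, -19, 4, 15]
201 [9, 9, 10, 9, 10, 8, 8, 9, 10, 23, 36, 32, 21, 13, 8, 3, 2, 0, 0, -1, -1, -1, 16, 36, 36, 28, 10, -11, -20, -30, -38, -38, -8, 15]
202 [8, 9, 9, 9, 8, 7, 11, 20, 27, 33, 42, 41, 36, 33, 29, 21, 15, 9, 4, 1, 0, -2, 14, 48, 54, 52, 43, 34, 28, 16, 3, -25, -10, 13]
203 [9, 8, 7, 7, 11, 21, 32, 48, 55, 48, 45, 43, 41, 42, 40, 36, 33, 29, 23, 20, 11, 5, 16, 46, 53, 54, 53, 52, 51, 47, 35, -3, -15, 11]
204 [8, 9, 7, 14, 30, 53, 65, 70, 65, 53, 48, 
[... 4443 characters left out ...]
 66, 65, 88, 106, 102, 84, 78, 80, 80, 81, 81, 81, 82, 83, 84, 84, 85, 85, 82, 81, 80, 78, 74, 69, 65, 66, 62, 60, 60, 60, 50, 42, 69]
208 [76, 68, 62, 67, 72, 71, 69, 71, 74, 77, 79, 81, 80, 82, 82, 82, 82, 84, 84, 84, 86, 85, 87, 82, 76, 65, 60, 57, 58, 60, 60, 50, 40, 70]
209 [72, 66, 58, 60, 62, 60, 64, 64, 65, 68, 71, 75, 76, 79, 81, 81, 81, 81, 81, 83, 82, 83, 83, 80, 72, 63, 59, 58, 57, 58, 58, 50, 40, 74]
214 [50, 48, 50, 48, 54, 62, 55, 48, 33, 31, 38, 51, 60, 61, 59, 60, 60, 60, 60, 62, 63, 58, 59, 59, 60, 61, 61, 58, 56, 59, 64, 68, 97, 140]
218 [63, 66, 74, 81, 85, 86, 81, 77, 75, 75, 61, 31, 32, 54, 61, 63, 62, 60, 62, 62, 63, 59, 56, 57, 57, 66, 74, 71, 68, 68, 68, 66, 83, 126]
```

Run:
```python
from lib import *
np.set_printoptions(precision=2,suppress=True)
s=load("scene3.npz")
yaw=np.radians(-2.4);X=np.array([np.cos(yaw),np.sin(yaw),0]);Y=np.array([-X[1],X[0],0])
B=np.array([.6318,.0014,.0693])
L=proj(s,B-.002*X+.022*Y);R=proj(s,B+.002*X-.022*Y);R2=proj(s,B-.002*X-.022*Y)
print("pred L",L,"rear R",R2,"front R",R,"row at col324",L[1]+(R2-L)[1]/(R2-L)[0]*(324-L[0]))
print("d/dx,dy,dz per mm",proj(s,B+.001*X)-proj(s,B),proj(s,B+.001*Y)-proj(s,B),proj(s,B+[0,0,.001])-proj(s,B))
O=np.array([.498,.010,0])
for x in(.0975,):
  for y in(.035,-.035): print(proj(s,O+X*x+Y*y+[0,0,.062]))
```

```text
pred L [319.62 200.61] rear R [330.92 204.13] front R [331.57 203.59] row at col324 201.97116905388924
d/dx,dy,dz per mm [ 0.17 -0.13] [-0.26 -0.08] [-0.   -0.26]
[309.75 205.81]
[327.83 211.68]
```

Run:
```python
from lib import *
t=load("top3.npz"); im=t["pixels"].astype(int)
for r in range(187,198): print(r,[int(v) for v in im[r,288:316].sum(1)//3])
print("r-b")
for r in range(187,198,1): print(r,[int(v) for v in (im[r,288:316,0]-im[r,288:316,2])])
for z in(.12,.16,.2,.24): print(z,onz(t,(301.45,192),z).round(4), onz(t,(301.0,192),.062).round(4))
```

```text
187 [60, 78, 83, 87, 82, 77, 78, 75, 79, 103, 110, 116, 99, 94, 95, 114, 120, 124, 127, 130, 129, 127, 106, 115, 97, 87, 72, 65]
188 [63, 80, 89, 112, 76, 57, 62, 59, 58, 67, 70, 71, 67, 67, 67, 71, 72, 76, 87, 109, 92, 82, 74, 119, 100, 88, 72, 65]
189 [65, 79, 87, 116, 97, 72, 69, 57, 56, 56, 55, 53, 55, 57, 55, 56, 56, 58, 64, 100, 82, 66, 68, 125, 100, 87, 70, 67]
190 [63, 80, 86, 106, 138, 98, 61, 53, 54, 53, 53, 54, 54, 52, 54, 54, 55, 54, 57, 64, 81, 79, 85, 139, 107, 88, 69, 68]
191 [63, 78, 83, 101, 157, 105, 60, 52, 56, 58, 62, 58, 58, 58, 60, 59, 61, 58, 55, 60, 89, 91, 96, 126, 101, 89, 70, 66]
192 [65, 80, 84, 100, 161, 111, 65, 53, 63, 75, 85, 79, 79, 76, 80, 81, 81, 73, 61, 59, 101, 114, 99, 110, 96, 88, 71, 65]
193 [64, 79, 81, 98, 157, 109, 63, 57, 80, 100, 105, 104, 103, 103, 104, 104, 104, 100, 71, 58, 82, 119, 102, 106, 94, 85, 71, 64]
194 [66, 82, 76, 94, 125, 92, 60, 55, 77, 96, 97, 98, 98, 100, 99, 100, 99, 96, 69, 59, 90, 121, 103, 109, 95, 86, 68, 63]
195 [67, 82, 85, 86, 79, 67, 56, 52, 60, 69, 68, 70, 69, 67, 66, 62, 66, 63, 57, 58, 91, 99, 86, 104, 93, 85,
[... 868 characters left out ...]
78, 48, 9, 4, 39, 60, 64, 65, 64, 63, 63, 64, 63, 60, 21, 1, 5, 30, 28, 5, 1, 0, 4, 8]
194 [4, 2, 1, 11, 61, 35, 8, 3, 36, 57, 60, 60, 60, 58, 58, 60, 61, 58, 19, -1, 2, 34, 27, 5, 0, 1, 4, 5]
195 [4, 2, 0, 3, 22, 9, 0, -1, 18, 28, 30, 31, 29, 28, 28, 29, 29, 27, 7, 0, -1, 19, 13, 4, 0, 2, 6, 8]
196 [4, 2, 1, 1, 5, -1, -2, 0, 11, 13, 12, 11, 13, 13, 16, 17, 16, 16, 2, -2, -2, 10, 8, 3, 0, 2, 5, 8]
197 [3, 0, 1, 0, -1, -3, -4, -3, -1, 0, 0, 0, 1, -1, 0, 1, 2, 1, 0, -3, -4, 1, 3, 2, 1, 2, 4, 8]
0.12 [0.5975 0.003  0.12  ] [0.6049 0.0058 0.062 ]
0.16 [0.5924 0.0023 0.16  ] [0.6049 0.0058 0.062 ]
0.2 [0.5873 0.0016 0.2   ] [0.6049 0.0058 0.062 ]
0.24 [0.5822 0.0008 0.24  ] [0.6049 0.0058 0.062 ]
```

Both views, together with the tab's asymmetry in the grip, put the blade about 5 mm too far to +y and about 1 mm too far to +x. I'll shift it and probe gently downwards.

```bash
python3 -m inch '[{"dp":[-0.010,-0.002,0],"angular":[0,0,0],"grip":0},{"dp":[-0.010,-0.002,0],"angular":[0,0,0],"grip":0},{"dp":[-0.010,-0.002,0.008],"angular":[0,0,0],"grip":0},{"dp":[-0.010,-0.002,0.014],"angular":[0,0,0],"grip":0},{"dp":[-0.010,-0.002,0.019],"angular":[0,0,0],"grip":0},{"dp":[-0.010,-0.002,0.019],"angular":[0,0,0],"grip":0}]' 30
```

```text
time_s: 7.28
eef_pos: [0.6302, -0.0036, 0.2914]
ee_rot: [[0.043, 0.999, -0.001], [0.999, -0.043, -0.0], [-0.0, -0.001, -1.0]]
ft_force: [-1.1, -0.3, -0.5]
finger_gap: 0.129
gripper_force: 30.0
```

```bash
python3 -m inch '[{"dp":[0,0,0.012],"angular":[0,0,0],"grip":0},{"dp":[0,0,0.024],"angular":[0,0,0],"grip":0},{"dp":[0,0,0.024],"angular":[0,0,0],"grip":0}]' 30
python3 - <<'E'
from lib import *
from station import ctrl
s=ctrl.snapshot("scene"); np.savez("scene4.npz",**s); im=s["pixels"].astype(int); d=im[:,:,0]-im[:,:,2]
for r in range(192,212): print(r,[int(v) for v in d[r,308:342]])
print("sum")
for r in range(192,212): print(r,[int(v) for v in im[r,308:342].sum(1)//3])
a=cv2.resize(s["pixels"][170:230,300:350,::-1],None,fx=11,fy=10,interpolation=cv2.INTER_CUBIC); cv2.imwrite("pics/h4.png",a)
E
```

```text
time_s: 7.65
eef_pos: [0.63, -0.0036, 0.279]
ee_rot: [[0.043, 0.999, -0.002], [0.999, -0.043, -0.0], [-0.0, -0.002, -1.0]]
ft_force: [0.7, 0.5, 0.0]
finger_gap: 0.13
gripper_force: 30.0
192 [9, 9, 8, 9, 8, 9, 8, 10, 10, 8, 9, 10, 10, 7, 8, 8, 8, 8, 10, 10, 47, 113, 58, 6, 4, 2, -2, -1, 0, -4, -1, 4, 7, 11]
193 [9, 7, 9, 8, 7, 9, 10, 10, 10, 10, 9, 10, 10, 14, 8, 7, 8, 9, 10, 9, 36, 91, 49, 3, 4, 1, -2, -1, -1, -4, 0, 6, 8, 10]
194 [7, 9, 8, 10, 10, 9, 9, 10, 9, 10, 9, 8, 12, 23, 13, 7, 6, 9, 10, 8, 28, 68, 37, 4, 5, 5, -1, -1, -3, 0, -2, 8, 13, 12]
195 [10, 8, 9, 8, 10, 9, 9, 10, 9, 8, 8, 9, 13, 26, 11, 6, 6, 6, 7, 5, 31, 65, 33, 3, 7, 8, 4, 0, -2, -1, 2, 8, 15, 14]
196 [10, 9, 10, 10, 9, 9, 10, 9, 9, 9, 8, 7, 13, 28, 12, 5, 8, 7, 6, 6, 31, 63, 35, 5, 6, 10, 8, 4, -1, -1, 1, 9, 16, 16]
197 [8, 9, 9, 10, 8, 9, 11, 8, 8, 9, 9, 16, 31, 37, 13, 5, 5, 7, 6, 5, 29, 64, 34, -1, -1, 5, 9, 7, 4, -1, 3, 9, 16, 16]
198 [7, 8, 9, 10, 9, 8, 8, 7, 8, 9, 15, 38, 62, 55, 19, 6, 5, 5, 5, 4, 27, 62, 33, -5, -15, -14, -9, -2, 1, -3, 1, 11, 17, 16]
199 [8, 6, 7, 9, 7, 9, 10, 8, 8, 9, 23, 59, 83, 73, 43,
[... 3883 characters left out ...]
, 66, 64, 87, 106, 103, 84, 80, 79, 81, 81, 83, 82, 82, 82, 82, 85, 85, 85, 81, 82, 82, 79, 73, 69, 65, 65, 60, 61, 61, 61, 50, 41, 69]
208 [75, 67, 61, 67, 72, 71, 69, 71, 74, 76, 78, 80, 79, 81, 82, 81, 81, 83, 83, 83, 84, 85, 86, 83, 75, 63, 60, 59, 58, 58, 59, 48, 41, 70]
209 [75, 62, 60, 60, 62, 61, 63, 63, 65, 69, 72, 73, 76, 78, 80, 80, 80, 82, 83, 81, 82, 83, 83, 81, 72, 62, 58, 57, 58, 58, 57, 49, 41, 73]
210 [62, 52, 53, 59, 61, 61, 62, 63, 64, 63, 64, 66, 68, 70, 73, 76, 78, 80, 79, 81, 81, 79, 75, 71, 66, 61, 57, 55, 55, 56, 56, 48, 44, 85]
211 [51, 46, 53, 62, 61, 57, 59, 58, 61, 60, 62, 61, 62, 64, 66, 68, 69, 71, 72, 78, 78, 71, 66, 63, 62, 59, 57, 55, 54, 55, 52, 48, 62, 105]
```

View pics/h4.png

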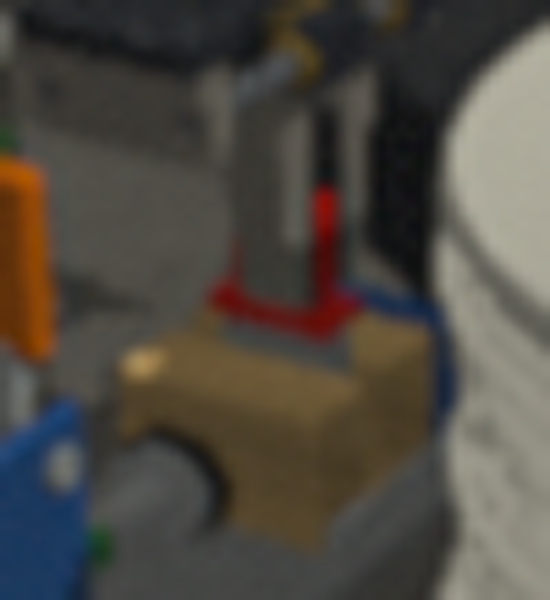

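The blade is clearly in the gap. Its visible edges span 319.6 to 330.7, centred at 325.15, against a slot middle of about 325.2. I'll lower it home.

```bash
python3 -m inch '[{"dp":[0,0,0.01],"angular":[0,0,0],"grip":0},{"dp":[0,0,0.02],"angular":[0,0,0],"grip":0},{"dp":[0,0,0.026],"angular":[0,0,0],"grip":0},{"dp":[0,0,0.029],"angular":[0,0,0],"grip":0},{"dp":[0,0,0.029],"angular":[0,0,0],"grip":0}]' 30
```

```text
time_s: 8.32
eef_pos: [0.6303, -0.0036, 0.2651]
ee_rot: [[0.043, 0.999, -0.001], [0.999, -0.043, -0.0], [-0.0, -0.001, -1.0]]
ft_force: [-0.0, 0.4, -1.1]
finger_gap: 0.13
gripper_force: 30.0
```

```bash
python3 -m inch '[{"dp":[0,0,0.002],"angular":[0,0,0],"grip":0},{"dp":[0,0,0.003],"angular":[0,0,0],"grip":0},{"dp":[0,0,0.003],"angular":[0,0,0],"grip":0}]' 30
```

```text
time_s: 8.7
eef_pos: [0.6305, -0.0037, 0.2643]
ee_rot: [[0.043, 0.999, 0.0], [0.999, -0.043, -0.0], [-0.0, 0.0, -1.0]]
ft_force: [-0.3, -0.2, 5.1]
finger_gap: 0.127
gripper_force: 30.0
```

```bash
python3 -m inch '[{"dp":[0,0,0.0015],"angular":[0,0,0],"grip":0.3},{"dp":[0,0,0.0015],"angular":[0,0,0],"grip":0.6},{"dp":[0,0,0.0015],"angular":[0,0,0],"grip":0.6},{"dp":[0,0,0.0015],"angular":[0,0,0],"grip":0.6},{"dp":[0,0,0.0015],"angular":[0,0,0],"grip":0.6},{"dp":[0,0,-0.06],"angular":[0,0,0],"grip":0.8},{"dp":[0,0,-0.16],"angular":[0,0,0],"grip":1},{"dp":[0,0,-0.26],"angular":[0,0,0],"grip":1},{"dp":[0,0,-0.29],"angular":[0,0,0],"grip":1},{"dp":[0,0,-0.29],"angular":[0,0,0],"grip":1}]' 30
python3 - <<'E'
from lib import *
from station import ctrl
s=ctrl.snapshot("scene"); t=ctrl.snapshot("top"); np.savez("scene5.npz",**s); np.savez("top5.npz",**t)
a=cv2.resize(s["pixels"][160:260,260:350,::-1],None,fx=6,fy=6,interpolation=cv2.INTER_CUBIC); cv2.imwrite("pics/h5.png",a)
O=np.array([.4977,.008,0]);X=np.array([.9991,-.0419,0])
print(rel(list((O-.021*X)[:2])+[.408],-2.4),rel(list((O-.021*X)[:2])+[.336],-2.4))
E
```

```text
time_s: 9.95
eef_pos: [0.6304, -0.0036, 0.4093]
ee_rot: [[0.043, 0.999, 0.001], [0.999, -0.043, -0.0], [-0.0, 0.001, -1.0]]
ft_force: [0.8, 0.7, -0.6]
finger_gap: 0.998
gripper_force: 0.0
([0.0117, -0.3071, -0.0011], [-0.0018, 0.0002, -0.0008]) ([0.0117, -0.3067, 0.1429], [-0.0018, 0.0002, -0.0008])
```

View pics/h5.png

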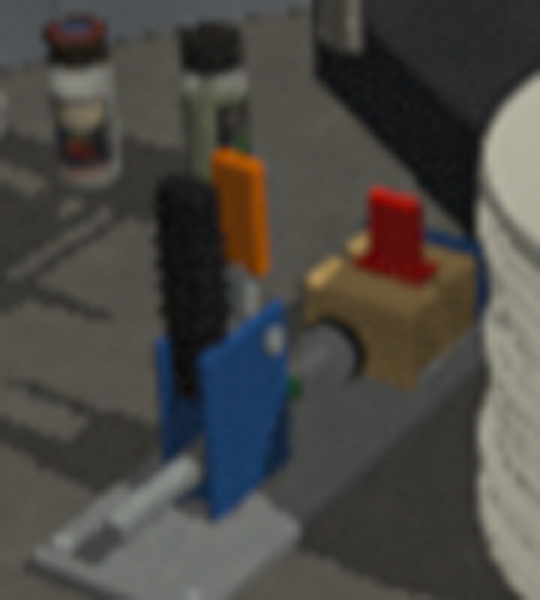

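The blade stands upright in the gap, with its red shoulder at about (355–437, 270) in the crop resting on the oak halves. I'll check the y-centring numerically before moving on.

Run:
```python
from lib import *
np.set_printoptions(precision=2,suppress=True)
s=load("scene5.npz"); im=s["pixels"].astype(int); d=im[:,:,0]-im[:,:,1]
for r in range(190,210): print(r,[int(v) for v in d[r,314:336]])
yaw=np.radians(-2.4);X=np.array([np.cos(yaw),np.sin(yaw),0]);Y=np.array([-X[1],X[0],0])
O=np.array([.4977,.008,0]);b=[]
f=lambda x,y,z:proj(s,O+X*x+Y*y+np.array([0,0,z]))
print("oak rear top L,R model",f(.0975,.035,.062),f(.0975,-.035,.062),"obs 310.35, 328.6")
for x0 in(.1315,.1327,.135): print("shoulder rearL, rearR, frontR, tab top rearL, rearR, frontR",x0,f(x0-.011,.022,.066)[0],f(x0-.011,-.022,.066),f(x0+.011,-.022,.066),f(x0-.006,.016,.09)[0],f(x0-.006,-.016,.09)[0],f(x0+.006,-.016,.09)[0])
t=load("top5.npz"); q=t["pixels"].astype(int)
for r in range(176,198,2): print(r,[int(v) for v in (q[r,288:316,0]-q[r,288:316,1])])
```

```text
190 [2, 2, 2, 2, 3, 1, 1, 6, 21, 21, 13, 3, 0, -2, 0, -1, -2, -6, -1, -1, -1, -1]
191 [2, 2, 3, 2, 3, 3, 3, 36, 86, 90, 68, 40, 24, 14, 11, 7, 2, -2, -2, -1, 0, -4]
192 [3, 2, 2, 2, 2, 0, 9, 59, 124, 137, 121, 102, 90, 74, 61, 32, 10, 2, 1, -1, -1, 0]
193 [3, 2, 2, 3, 2, 2, 10, 55, 110, 129, 129, 135, 131, 127, 111, 63, 23, 5, 0, -2, 0, -4]
194 [3, 2, 3, 2, 2, 1, 8, 44, 76, 86, 93, 106, 118, 123, 116, 75, 32, 5, 1, 1, 0, -4]
195 [3, 3, 2, 3, 1, 0, 7, 40, 74, 79, 75, 78, 84, 86, 88, 69, 32, 5, 1, 2, 2, -1]
196 [2, 3, 1, 3, 2, 0, 5, 40, 72, 79, 74, 76, 72, 75, 76, 65, 32, 5, 2, 3, 4, 1]
197 [2, 1, 3, 2, 2, 0, 6, 41, 72, 81, 77, 75, 77, 76, 79, 67, 32, 2, -1, 2, 2, 1]
198 [2, 3, 1, 2, 1, 4, 15, 42, 72, 77, 75, 76, 74, 76, 78, 69, 32, -5, -8, -6, -3, 0]
199 [4, 2, 1, 3, 7, 16, 26, 43, 67, 77, 74, 74, 76, 77, 76, 72, 36, -4, -17, -17, -14, -8]
200 [2, 2, 1, 7, 18, 24, 29, 42, 68, 76, 74, 76, 75, 77, 75, 68, 38, 7, -2, -6, -11, -17]
201 [1, 2, 1, 11, 20, 30, 34, 50, 72, 77, 76, 76, 77, 76, 76, 69, 41, 18, 13, 13, 8, -1]
202 [6, 11, 11, 11, 22, 37, 52, 65, 83, 80, 76, 76, 76, 74, 78, 71, 46
[... 1624 characters left out ...]
 3]
184 [0, 0, -1, -1, 5, 6, 3, 1, 2, 2, 3, 2, 2, 2, 2, 3, 3, 3, 2, 1, 3, 4, 2, 1, -1, -1, 0, 3]
186 [1, -2, 0, 1, 17, 13, 2, 1, 1, 2, 0, 0, 0, 1, -1, 1, -1, 1, 1, 0, 0, -1, -1, -2, -1, 1, 1, 1]
188 [1, 1, -3, 5, 29, 25, 8, 0, 2, 17, 24, 25, 26, 26, 28, 29, 31, 21, 14, 6, 2, 1, 2, -1, 1, -2, 0, 3]
190 [2, 0, -1, 0, 3, 4, 0, 1, 1, 3, 4, 3, 3, 5, 5, 6, 6, 8, 15, 10, 2, -2, -2, 0, -2, -1, 0, 0]
192 [2, -1, -3, -1, -1, -1, 0, -1, -1, -1, -1, 2, -1, -2, 0, 0, -2, 1, 14, 10, 3, 0, -1, -2, -1, -2, 0, 2]
194 [1, 1, 1, 0, 0, -1, 0, 0, 1, -1, 0, 1, -2, -1, -1, -1, -1, 0, 3, 0, 0, -3, -1, -1, 0, 0, 2, 2]
196 [1, -3, -1, -2, 1, -1, -1, -2, 0, 0, -1, 0, 0, -1, -2, 1, 0, 0, -2, 0, 1, 1, 0, 0, -1, 0, 2, 3]
```

The blade is centred to about 1 mm. Next I'll move over the handle and trigger and go down with the fingers straddling both.

```bash
python3 -m inch '[{"dp":[0.004,-0.1,0],"angular":[0,0,0],"grip":1},{"dp":[0.008,-0.2,0],"angular":[0,0,0],"grip":1},{"dp":[0.0117,-0.28,0],"angular":[-0.001,0,-0.001],"grip":1},{"dp":[0.0117,-0.307,0],"angular":[-0.001,0,-0.001],"grip":1},{"dp":[0.0117,-0.307,0],"angular":[-0.001,0,-0.001],"grip":1},{"dp":[0.0117,-0.307,0.05],"angular":[-0.001,0,-0.001],"grip":1},{"dp":[0.0117,-0.307,0.1],"angular":[-0.001,0,-0.001],"grip":1},{"dp":[0.0117,-0.307,0.144],"angular":[-0.001,0,-0.001],"grip":1},{"dp":[0.0117,-0.307,0.144],"angular":[-0.001,0,-0.001],"grip":1},{"dp":[0.0117,-0.307,0.144],"angular":[-0.001,0,-0.001],"grip":1}]' 15
python3 - <<'E'
from lib import *
from station import ctrl
s=ctrl.snapshot("scene"); np.savez("scene6.npz",**s)
a=cv2.resize(s["pixels"][140:260,250:350,::-1],None,fx=5,fy=5,interpolation=cv2.INTER_CUBIC); cv2.imwrite("pics/h6.png",a)
E
```

```text
time_s: 11.3
eef_pos: [0.4783, 0.0088, 0.3372]
ee_rot: [[0.042, 0.999, 0.002], [0.999, -0.042, -0.0], [-0.0, 0.002, -1.0]]
ft_force: [-0.9, -0.0, -0.4]
finger_gap: 1.001
gripper_force: 0.0
```

View pics/h6.png

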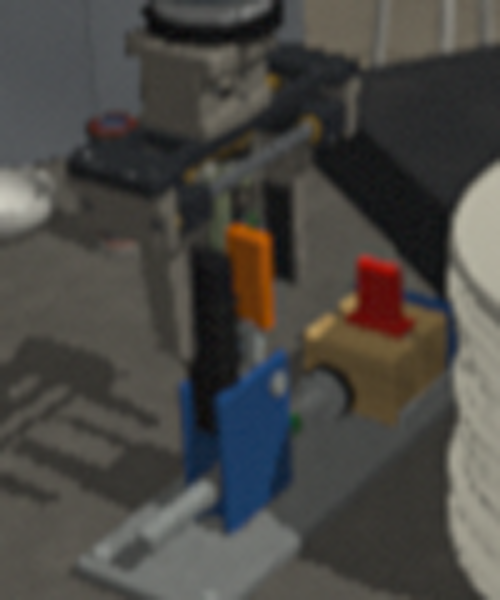

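The rear finger hangs behind the black handle, at about (170,300) in the crop. The front finger is ahead of the orange trigger, at about (285,240). The sleeve and green band show at (320,395) and (295,422). Next I'll close to touch, watching the forces.

```bash
for g in 1; do python3 -m inch '[{"dp":[0,0,0],"angular":[0,0,0],"grip":0.66},{"dp":[0,0,0],"angular":[0,0,0],"grip":0.66},{"dp":[0,0,0],"angular":[0,0,0],"grip":0.66},{"dp":[0,0,0],"angular":[0,0,0],"grip":0.62},{"dp":[0,0,0],"angular":[0,0,0],"grip":0.62}]' 20; python3 -m inch '[{"dp":[0,0,0],"angular":[0,0,0],"grip":0.59},{"dp":[0,0,0],"angular":[0,0,0],"grip":0.59}]' 20; python3 -m inch '[{"dp":[0,0,0],"angular":[0,0,0],"grip":0.56},{"dp":[0,0,0],"angular":[0,0,0],"grip":0.56}]' 20; done | grep -v ee_rot
```

```text
time_s: 11.98
eef_pos: [0.4772, 0.0088, 0.3368]
ft_force: [-0.3, -0.2, -0.2]
finger_gap: 0.623
gripper_force: 0.0
time_s: 12.22
eef_pos: [0.4775, 0.0088, 0.3369]
ft_force: [2.4, -0.3, -0.6]
finger_gap: 0.592
gripper_force: 1.1
time_s: 12.48
eef_pos: [0.4772, 0.0089, 0.3369]
ft_force: [-1.4, 0.3, 2.6]
finger_gap: 0.561
gripper_force: 2.7
```

```bash
(python3 -m inch '[{"dp":[0,-0.003,0],"angular":[0,0,0],"grip":0.53},{"dp":[0,-0.0056,0],"angular":[0,0,0],"grip":0.50},{"dp":[0,-0.0056,0],"angular":[0,0,0],"grip":0.50}]' 25; python3 -m inch '[{"dp":[0,-0.0035,0],"angular":[0,0,0],"grip":0.46},{"dp":[0,-0.0065,0],"angular":[0,0,0],"grip":0.43},{"dp":[0,-0.0065,0],"angular":[0,0,0],"grip":0.43}]' 25;python3 -m inch '[{"dp":[0,-0.0035,0],"angular":[0,0,0],"grip":0.39},{"dp":[0,-0.0065,0],"angular":[0,0,0],"grip":0.36},{"dp":[0,-0.0065,0],"angular":[0,0,0],"grip":0.36}]' 25 )| grep -v ee_rot
```

```text
time_s: 12.85
eef_pos: [0.4745, 0.009, 0.3369]
ft_force: [0.3, 0.6, 3.8]
finger_gap: 0.499
gripper_force: 11.0
time_s: 13.22
eef_pos: [0.4713, 0.0091, 0.3368]
ft_force: [1.2, 0.0, 3.2]
finger_gap: 0.43
gripper_force: 10.5
time_s: 13.6
eef_pos: [0.469, 0.0092, 0.3369]
ft_force: [7.9, 0.3, -5.9]
finger_gap: 0.388
gripper_force: 22.6
```

```bash
cat > bar.py <<'E'
from lib import *
from station import ctrl
import sys
# profiles along the bar line in the scene view (front part and rear part)
yaw=np.radians(-2.4);X=np.array([np.cos(yaw),np.sin(yaw),0]);Y=np.array([-X[1],X[0],0]);O=np.array([.4985,.0075,0])
def prof(s,xs,y,z,dpx=(0,0)):
    p=np.array([proj(s,O+X*x+Y*y+[0,0,z]) for x in xs],np.float32)+np.float32(dpx)
    return cv2.remap(s["pixels"],p[:,0].reshape(1,-1),p[:,1].reshape(1,-1),cv2.INTER_LINEAR)[0].astype(int),p
if __name__=="__main__":
    if len(sys.argv)>2: s=load(sys.argv[2])
    else: s=ctrl.snapshot("scene")
    np.savez(sys.argv[1],**s)
    xs=np.arange(-.125,.135,.004)
    for nm,y,z in(("side low z.04 y-.008",-.008,.04),("sleeve side y-.016",-.016,.045)):
        v,p=prof(s,xs,y,z); print(nm)
        for x,c in zip(xs,v): print(round(x*1000),c.tolist(),end="; ")
        print()
E
python3 bar.py b0.npz scene5.npz; python3 bar.py b1.npz
```

```text
side low z.04 y-.008
-125 [90, 92, 89]; -121 [90, 91, 90]; -117 [86, 87, 85]; -113 [94, 96, 93]; -109 [99, 101, 98]; -105 [99, 102, 99]; -101 [100, 103, 100]; -97 [101, 104, 101]; -93 [97, 100, 97]; -89 [95, 97, 94]; -85 [98, 102, 100]; -81 [93, 97, 96]; -77 [78, 83, 85]; -73 [74, 79, 83]; -69 [74, 79, 83]; -65 [75, 81, 83]; -61 [78, 82, 83]; -57 [66, 71, 76]; -53 [49, 57, 70]; -49 [33, 51, 74]; -45 [25, 53, 88]; -41 [28, 58, 96]; -37 [26, 58, 96]; -33 [28, 58, 96]; -29 [27, 58, 95]; -25 [26, 57, 95]; -21 [27, 58, 96]; -17 [27, 57, 95]; -13 [26, 58, 96]; -9 [28, 59, 96]; -5 [28, 58, 96]; -1 [28, 60, 96]; 3 [27, 57, 92]; 7 [25, 51, 83]; 11 [24, 45, 73]; 15 [31, 44, 65]; 19 [43, 54, 60]; 23 [45, 58, 52]; 27 [44, 61, 46]; 31 [52, 64, 53]; 35 [64, 69, 64]; 39 [69, 71, 68]; 43 [68, 70, 68]; 47 [68, 70, 68]; 51 [69, 71, 69]; 55 [71, 72, 71]; 59 [72, 72, 72]; 63 [73, 76, 73]; 67 [74, 76, 74]; 71 [74, 76, 74]; 75 [66, 68, 67]; 79 [46, 48, 47]; 83 [32, 31, 28]; 87 [50, 43, 30]; 91 [72, 59, 38]; 95 [81, 66, 43]; 99 [79, 65, 41]; 103 [78, 64, 42]; 107 [77, 64, 41]; 111 [77, 64, 40]; 115 [80, 66
[... 2960 characters left out ...]
9, 97]; -25 [28, 58, 96]; -21 [28, 59, 97]; -17 [27, 59, 97]; -13 [28, 58, 94]; -9 [24, 55, 88]; -5 [24, 52, 84]; -1 [20, 42, 68]; 3 [26, 42, 62]; 7 [41, 50, 62]; 11 [60, 59, 61]; 15 [74, 64, 61]; 19 [70, 65, 60]; 23 [63, 68, 61]; 27 [60, 69, 62]; 31 [66, 70, 66]; 35 [69, 71, 69]; 39 [70, 71, 69]; 43 [69, 70, 69]; 47 [70, 72, 70]; 51 [72, 73, 71]; 55 [73, 75, 72]; 59 [74, 74, 73]; 63 [74, 75, 74]; 67 [73, 75, 73]; 71 [66, 68, 67]; 75 [47, 49, 49]; 79 [36, 36, 32]; 83 [41, 36, 27]; 87 [65, 53, 35]; 91 [77, 63, 41]; 95 [80, 66, 43]; 99 [78, 65, 41]; 103 [78, 65, 40]; 107 [80, 66, 42]; 111 [82, 68, 43]; 115 [89, 73, 46]; 119 [96, 78, 49]; 123 [101, 83, 52]; 127 [102, 84, 53]; 131 [104, 86, 55];
```

Squeeze 1 drove the bar by about 8 mm, reaching the trigger stop at a gap of about 0.39. The red and green bands can now be tracked in the scene profile. I'll release and squeeze again.

```bash
cat > bar2.py <<'E'
from bar import *
s=ctrl.snapshot("scene"); np.savez(sys.argv[1],**s)
xs=np.arange(.005,.125,.003); v,p=prof(s,xs,-.008,.04)
print(" ".join(f"{x*1000:.0f}:{c[0]-c[1]}/{c.sum()//3}" for x,c in zip(xs,v)))
st=ctrl.sense(); print(round(st["time_s"],2),np.round(st["eef_pos"],4),np.round(st["ft_force"],1),round(st["finger_gap"],3),round(st["gripper_force"],1))
E
(python3 -m inch '[{"dp":[0,0.009,0],"angular":[0,0,0],"grip":0.5},{"dp":[0,0.0186,0],"angular":[0,0,0],"grip":0.62},{"dp":[0,0.0186,0],"angular":[0,0,0],"grip":0.62},{"dp":[0,0.0186,0],"angular":[0,0,0],"grip":0.62}]' 20; python3 bar2.py b2r.npz; python3 -m inch '[{"dp":[0,-0.002,0],"angular":[0,0,0],"grip":0.55},{"dp":[0,-0.006,0],"angular":[0,0,0],"grip":0.50},{"dp":[0,-0.010,0],"angular":[0,0,0],"grip":0.46},{"dp":[0,-0.0135,0],"angular":[0,0,0],"grip":0.43},{"dp":[0,-0.0165,0],"angular":[0,0,0],"grip":0.40},{"dp":[0,-0.0165,0],"angular":[0,0,0],"grip":0.40}]' 20; python3 bar2.py b2.npz )| grep -v -e ee_rot -e eef_pos
```

```text
time_s: 14.15
ft_force: [2.3, -0.7, -2.5]
finger_gap: 0.622
gripper_force: 1.1
5:-30/57 8:-26/50 11:-24/47 14:-15/47 17:-3/49 20:11/53 23:21/54 26:25/54 29:11/54 32:-8/51 35:-14/52 38:-17/54 41:-7/63 44:-2/68 47:-1/69 50:-1/69 53:-2/70 56:-1/71 59:-1/71 62:-1/72 65:-1/72 68:-1/74 71:-1/75 74:-2/76 77:-1/76 80:-2/72 83:-1/63 86:-2/47 89:1/33 92:5/31 95:9/40 98:12/53 101:14/60 104:14/62 107:14/62 110:14/62 113:13/62 116:14/63 119:15/65 122:15/68
14.2 [0.4771 0.0089 0.3366] [ 2.7  0.4 -2.2] 0.622 1.1
time_s: 14.95
ft_force: [7.6, 0.2, -5.7]
finger_gap: 0.399
gripper_force: 9.6
5:-34/54 8:-27/50 11:-21/48 14:-17/47 17:-10/51 20:-5/58 23:-2/60 26:2/62 29:7/62 32:16/60 35:19/59 38:18/56 41:1/53 44:-13/51 47:-15/54 50:-12/59 53:-5/66 56:-2/67 59:-1/69 62:-1/70 65:-1/71 68:-1/71 71:0/71 74:-2/72 77:-2/72 80:-1/74 83:-1/75 86:-2/76 89:-2/74 92:-2/67 95:-1/53 98:-1/36 101:2/30 104:6/39 107:9/48 110:12/56 113:14/62 116:14/64 119:15/66 122:15/69
15.0 [0.4695 0.0091 0.3369] [ 7.5 -0.4 -4.9] 0.401 9.7
```

```bash
cat >> bar2.py <<'E'
w,_=prof(s,np.arange(.085,.130,.002),.028,.062); print("oak top L", [int(c.sum()//3) for c in w])
w,_=prof(s,np.arange(.085,.180,.003),-.031,.062); print("oak top R", [int(c.sum()//3) for c in w])
E
(python3 bar2.py b2b.npz; python3 -m inch '[{"dp":[0,0.009,0],"angular":[0,0,0],"grip":0.5},{"dp":[0,0.0170,0],"angular":[0,0,0],"grip":0.64},{"dp":[0,0.0175,0],"angular":[0,0,0],"grip":0.66},{"dp":[0,0.0175,0],"angular":[0,0,0],"grip":0.66},{"dp":[0,0.0165,0],"angular":[0,0,0],"grip":0.60},{"dp":[0,0.0145,0],"angular":[0,0,0],"grip":0.55},{"dp":[0,0.0110,0],"angular":[0,0,0],"grip":0.50},{"dp":[0,0.0070,0],"angular":[0,0,0],"grip":0.46},{"dp":[0,0.0035,0],"angular":[0,0,0],"grip":0.43},{"dp":[0,0.0010,0],"angular":[0,0,0],"grip":0.40},{"dp":[0,0.0010,0],"angular":[0,0,0],"grip":0.40}]' 20; python3 bar2.py b3.npz )| grep -v -e ee_rot -e eef_pos
```

```text
5:-30/57 8:-25/51 11:-22/48 14:-17/47 17:-12/51 20:-5/58 23:-2/60 26:1/62 29:7/63 32:15/62 35:19/59 38:17/56 41:-1/53 44:-13/52 47:-15/54 50:-12/59 53:-6/65 56:-2/68 59:-1/70 62:-1/70 65:-2/70 68:-2/71 71:-1/70 74:-2/72 77:-2/72 80:-1/74 83:-1/75 86:-1/76 89:-1/74 92:-3/67 95:-3/53 98:-1/35 101:2/28 104:6/38 107:10/50 110:12/58 113:14/62 116:15/63 119:15/65 122:15/69
15.05 [0.4695 0.0092 0.3369] [ 6.5 -0.1 -5.2] 0.399 9.7
oak top L [63, 67, 73, 83, 96, 108, 118, 124, 130, 127, 124, 124, 122, 118, 117, 116, 112, 106, 99, 90, 80, 77, 77]
oak top R [63, 65, 69, 73, 76, 78, 79, 80, 81, 82, 84, 84, 81, 76, 70, 67, 70, 76, 78, 79, 79, 80, 82, 82, 80, 76, 67, 57, 54, 71, 93, 121]
time_s: 16.42
ft_force: [5.1, -2.0, -0.5]
finger_gap: 0.404
gripper_force: 11.9
5:-30/58 8:-26/51 11:-22/47 14:-16/47 17:-10/51 20:-5/59 23:-3/61 26:-2/62 29:-1/64 32:-1/64 35:-1/65 38:4/65 41:16/61 44:24/57 47:16/56 50:2/55 53:-13/52 56:-15/54 59:-13/60 62:-8/64 65:-2/68 68:-2/69 71:-2/71 74:-2/71 77:-2/71 80:-3/72 83:-3/73 86:-2/73 89:-2/74 92:-3/76 95:-2/73 98:-2/66 101:-1/52 104:0/35 107:4/30 110:9/40 113:12/53 116:14/60 119:14/63 122:14/64
16.48 [0.4698 0.0092 0.3369] [ 4.6 -0.1 -0.6] 0.403 11.8
oak top L [62, 60, 59, 60, 67, 77, 91, 102, 111, 116, 119, 122, 122, 118, 118, 117, 115, 114, 113, 113, 110, 102, 94]
oak top R [62, 63, 63, 65, 69, 73, 76, 80, 79, 80, 81, 82, 84, 84, 81, 78, 76, 76, 77, 78, 79, 80, 81, 81, 80, 77, 67, 56, 53, 71, 94, 121]
```

Now the loose half has closed onto the blade and the pad is pushed back about 3.5 mm. The last squeeze will go in small steps, with a sub-pixel measurement between them.

```bash
cat > comp.py <<'E'
from bar import *
def meas(s):
    xs=np.arange(.010,.125,.0005); out=[]
    for dv in(-.6,0,.6):
        v,_=prof(s,xs,-.008,.04,(0,dv)); v=cv2.GaussianBlur(v.astype(np.float32),(1,5),0) if 0 else v.astype(float)
        rg=v[:,0]-v[:,1]; sm=v.mean(1); k=np.arange(len(xs))
        ir=40//2*0+np.argmax(np.where(xs<.08,rg,-99)); z=next(i for i in range(ir,len(xs)) if rg[i]<=0)
        d=np.argmin(np.where((xs>.08)&(xs>xs[z]+.03),sm,999)); e=next(i for i in range(d,0,-1) if sm[i]>=54)
        g=np.clip(-rg-5,0,None)*((xs>xs[ir])&(xs<xs[ir]+.025)); out.append((xs[z]*1e3,(g@xs)/g.sum()*1e3,xs[e]*1e3))
    return np.mean(out,0)
if __name__=="__main__":
    for f in sys.argv[1:]: 
        z,g,e=meas(load(f)); print(f,"cross %.1f green %.1f disc %.1f sep %.1f %.1f"%(z,g,e,e-z,e-g))
    s=ctrl.snapshot("scene"); z,g,e=meas(s); st=ctrl.sense(); np.savez("last.npz",**s)
    print("now cross %.1f green %.1f disc %.1f sep %.1f %.1f"%(z,g,e,e-z,e-g), round(st["time_s"],2),np.round(st["ft_force"],1),round(st["finger_gap"],3),round(st["gripper_force"],1))
E
python3 comp.py b1.npz b2r.npz b2.npz b2b.npz b3.npz
python3 -m inch '[{"dp":[0,0.007,0],"angular":[0,0,0],"grip":0.5},{"dp":[0,0.0160,0],"angular":[0,0,0],"grip":0.64},{"dp":[0,0.0165,0],"angular":[0,0,0],"grip":0.66},{"dp":[0,0.0165,0],"angular":[0,0,0],"grip":0.66}]' 20 >/dev/null; python3 comp.py
python3 -m inch '[{"dp":[0,-0.002,0],"angular":[0,0,0],"grip":0.60},{"dp":[0,-0.004,0],"angular":[0,0,0],"grip":0.55},{"dp":[0,-0.006,0],"angular":[0,0,0],"grip":0.53},{"dp":[0,-0.0075,0],"angular":[0,0,0],"grip":0.51},{"dp":[0,-0.0075,0],"angular":[0,0,0],"grip":0.51}]' 20 >/dev/null; python3 comp.py
```

```text
b1.npz cross 30.7 green 36.6 disc 84.5 sep 53.8 47.9
b2r.npz cross 31.0 green 36.7 disc 84.3 sep 53.3 47.7
b2.npz cross 41.5 green 47.1 disc 94.7 sep 53.2 47.6
b2b.npz cross 41.2 green 47.1 disc 94.7 sep 53.5 47.6
b3.npz cross 50.8 green 56.6 disc 100.5 sep 49.7 43.9
now cross 51.0 green 56.6 disc 100.5 sep 49.5 43.9 16.52 [ 5.2 -0.7 -0.6] 0.4 11.8
now cross 51.0 green 56.6 disc 100.3 sep 49.3 43.8 17.07 [-0.1  0.  -0.3] 0.659 0.0
now cross 52.0 green 57.7 disc 100.5 sep 48.5 42.8 17.75 [ 5.5 -0.2 -5.4] 0.515 11.9
```

```bash
python3 -m inch '[{"dp":[0,-0.002,0],"angular":[0,0,0],"grip":0.48},{"dp":[0,-0.0045,0],"angular":[0,0,0],"grip":0.45},{"dp":[0,-0.0045,0],"angular":[0,0,0],"grip":0.45}]' 22 >/dev/null; python3 comp.py
python3 -m inch '[{"dp":[0,-0.001,0],"angular":[0,0,0],"grip":0.43},{"dp":[0,-0.001,0],"angular":[0,0,0],"grip":0.43}]' 22 >/dev/null; python3 comp.py
```

```text
now cross 53.7 green 59.8 disc 100.5 sep 46.8 40.7 18.18 [ 5.6 -0.9 -2.6] 0.45 14.0
now cross 56.5 green 60.4 disc 100.5 sep 44.0 40.1 18.48 [ 4.6 -0.7 -1. ] 0.434 15.5
```

Run:
```python
from bar import *
xs=np.arange(.036,.082,.002)
print([round(x*1e3) for x in xs])
for f in("b2.npz","b3.npz","last.npz"):
    v=np.mean([prof(load(f),xs+(-.0096 if 0 else 0),-.008,.04,(0,d))[0] for d in(-.5,0,.5)],0)
    print(f,"r-g",(v[:,0]-v[:,1]).round().astype(int).tolist()); print("   r-b",(v[:,0]-v[:,2]).round().astype(int).tolist()); print("   g-b",(v[:,1]-v[:,2]).round().astype(int).tolist()); print("  sum",v.mean(1).round().astype(int).tolist())
```

```text
[36, 38, 40, 42, 44, 46, 48, 50, 52, 54, 56, 58, 60, 62, 64, 66, 68, 70, 72, 74, 76, 78, 80, 82]
b2.npz r-g [20, 17, 7, -5, -13, -14, -15, -11, -7, -3, -2, -1, -1, -1, -1, -1, -1, 0, -1, -2, -2, -1, -1, -1]
   r-b [23, 22, 16, 8, 2, -1, -4, -3, -2, 0, 0, 1, 2, 1, 1, 0, 0, 0, 0, -1, -1, 0, 0, 0]
   g-b [4, 5, 9, 13, 15, 13, 11, 8, 6, 3, 2, 2, 3, 2, 2, 1, 1, 1, 1, 1, 1, 1, 1, 1]
  sum [58, 57, 55, 52, 52, 54, 56, 59, 64, 68, 68, 69, 70, 70, 71, 71, 71, 71, 72, 72, 72, 73, 74, 75]
b3.npz r-g [1, 4, 11, 21, 22, 18, 11, 2, -7, -17, -16, -14, -10, -8, -4, -1, -1, -2, -1, -2, -2, -2, -3, -3]
   r-b [2, 6, 13, 22, 25, 23, 19, 13, 6, -1, -2, -3, -3, -2, -1, 0, 0, 0, 0, 0, 0, 0, -1, -1]
   g-b [1, 2, 2, 2, 3, 5, 8, 11, 13, 16, 14, 11, 7, 5, 3, 1, 2, 2, 2, 2, 2, 2, 2, 2]
  sum [65, 65, 63, 60, 58, 57, 56, 55, 53, 52, 55, 59, 63, 65, 67, 69, 70, 71, 72, 72, 72, 72, 73, 73]
last.npz r-g [-3, -2, -1, 1, 5, 12, 21, 20, 16, 9, 2, -5, -10, -8, -5, -3, -2, -1, 0, -1, -1, -1, -1, -2]
   r-b [-1, 0, 0, 2, 6, 13, 23, 23, 21, 16, 10, 3, -2, -2, -1, -1, 0, 0, 0, 0, 0, 0, 0, -1]
   g-b [2, 2, 1, 1, 1, 2, 2, 3, 5, 7, 8, 8, 8, 6, 4, 2, 2, 1, 0, 1, 1, 1, 1, 1]
  sum [66, 67, 66, 66, 65, 63, 59, 58, 56, 56, 56, 58, 60, 63, 67, 69, 70, 70, 71, 71, 71, 72, 73, 73]
```

```bash
python3 -m inch '[{"dp":[0,-0.0008,0],"angular":[0,0,0],"grip":0.424},{"dp":[0,-0.0008,0],"angular":[0,0,0],"grip":0.424},{"dp":[0,-0.0008,0],"angular":[0,0,0],"grip":0.424},{"dp":[0,-0.0008,0],"angular":[0,0,0],"grip":0.424}]' 22 >/dev/null; python3 comp.py; python3 -m inch '[{"dp":[0,0,0],"angular":[0,0,0],"grip":0.424},{"dp":[0,0,0],"angular":[0,0,0],"grip":0.424},{"dp":[0,0,0],"angular":[0,0,0],"grip":0.424},{"dp":[0,0,0],"angular":[0,0,0],"grip":0.424}]' 22 >/dev/null; python3 comp.py
python3 - <<'E'
from bar import *
xs=np.arange(.036,.076,.002); s=load("last.npz")
v=np.mean([prof(s,xs,-.008,.04,(0,d))[0] for d in(-.5,0,.5)],0)
print((v[:,0]-v[:,1]).round().astype(int).tolist(),(v[:,0]-v[:,2]).round().astype(int).tolist())
# red rise by image correlation independent of line choice: red-pixel centroid
for f in("b2.npz","b3.npz","last.npz"):
    im=load(f)["pixels"][205:235,300:330].astype(float); m=np.clip(im[:,:,0]-im[:,:,1]-8,0,None)*(im[:,:,2]<im[:,:,1]+6)*(im[:,:,0]-im[:,:,2]<32); g=np.clip(im[:,:,1]-np.maximum(im[:,:,0],im[:,:,2])-4,0,None)
    yy,xx=np.mgrid[205:235,300:330]; print(f,"green",round((g*xx).sum()/g.sum(),2),round((g*yy).sum()/g.sum(),2),g.sum())
for f in("scene5.npz","last.npz"):
    s=load(f); c,r,k,n=blob(s,(0,150,60),(6,255,255),(312,185,340,212)); print(f,"blade red",c.round(2),n,k.min(0),k.max(0))
E
```

```text
now cross 57.0 green 60.9 disc 100.5 sep 43.5 39.6 19.02 [ 4.7 -0.8  1. ] 0.423 15.2
now cross 56.8 green 60.8 disc 100.5 sep 43.7 39.7 19.57 [ 3.9 -0.4  0.9] 0.425 15.2
[-2, -3, -1, 1, 5, 12, 22, 21, 16, 9, 2, -5, -10, -8, -6, -3, -2, -1, -1, -1] [-1, -1, 1, 3, 7, 14, 24, 24, 22, 17, 11, 5, -1, -1, -1, -1, 0, 0, 0, 0]
b2.npz green 311.14 220.59 214.0
b3.npz green 312.86 219.21 197.0
last.npz green 313.75 218.88 52.0
scene5.npz blade red [325.48 199.  ] 124 [320 191] [331 206]
last.npz blade red [326.24 198.45] 127 [320 191] [332 206]
```

```bash
python3 -c "
from station import ctrl
print(ctrl.close_job())"
```

```text
the job is handed in; nothing more can be done
None
```

The job is handed in: the blade is home in the gap and released (about 1 mm off mid-width), the loose half is tight on it, and the trigger is still held squeezed with the pad pushed back about 9.7 mm (camera estimate, good to about 1 mm), mid green band and clear of the red.

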